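# Pack three flight units in their transit case and shut the lid

## Task

Lift the flight unit that lies on the bench by its handle, put it in the empty bay of the transit case, and press it and the unit that still stands proud of the rim down past their spring catches until all three units are fully home, using firm but never hard pressure and no dropping. Only when nothing stands above the rim, swing the open lid over and lower it until it is fully shut, without slamming it. Leave the multimeter, spanner, parts tray and satellite frame beside and behind the case where they are.

Things in the scene. Friction and masses are not known exactly. Their poses are not given: they have to be found in the camera images.
- case: Aluminium transit case fixed to the bench, 134 (x) x 254 (y) x 82 mm high. Origin: centre of its underside; +x runs from front wall to hinged wall. These walls are 8 mm thick, the side walls 6; inside 118 x 242 mm, floor 12 mm above the origin, rim 70 mm above the floor. Low ribs (6 mm thick, 30 mm high) make three bays side by side along y, each 118 x 66 mm. What holds for one bay holds for all.
- bay0 (a point): Middle of the floor of the bay at the case's -y side, 72 mm from bay1; axes as the case's. Which bay is empty varies. In each bay a white spring tongue (catch) leans 7 mm out of the middle of the front wall, another out of the hinged wall, tips 13 mm above the floor. A unit merely put in rests on their slopes about 21 mm above home, handle about 15 mm above the rim.
- bay1 (a point): Middle of the floor of the middle bay; axes as the case's. Some 5 to 15 N of push down on the middle of the handle drives a unit past both catches (each gives 4 mm); they may drag on it until 5 mm above home, then snap out over its base plate. Pushed off-centre, one end may stay up. The floor is stiff: go slowly, stop at about 20 N; 120 N on it is a fault.
- bay2 (a point): Middle of the floor of the bay at the case's +y side, 72 mm from bay1; axes as the case's.
- bay_pad: Flat black patch, 50 x 40 x 1 mm, stuck on the floor of the bay that is empty (it carries no load and cannot be felt). Origin: centre of its underside, on the bay floor.
- unit_bench: Flight unit standing on the bench: aluminium box, 0.3 to 0.5 kg, base plate 112 x 60 x 8 mm, body 94 x 56 mm up to 34 mm; on top a dark bail handle, a bar 64 (x) x 12 (y) x 10 mm, its middle 59 and its top 64 mm above the origin, on a post at each end, 20 mm free under it. Two brass strips on top. Origin: centre of underside, x along its length, z up. Turned half round it fits as well.
- unit_proud: A unit of the same shape and size (two small black connectors on its top), in a bay of the case but resting on its two spring catches, handle above the rim. Its origin is the centre of its underside, x along its length, z up. 
- unit_seated: A unit of the same shape and size (four round brass studs on its top), already fully home in another bay, its origin on the bay floor, its handle top 6 mm below the rim. Its origin is the centre of its underside, x along its length, z up. 
- lid (a joint): Angle of the case's lid in rad: 0 fully shut, grows as it opens, about 1.57 upright, at most 1.9. A stiff hinge: it stays where it is left and takes about 3 to 6 N at the free edge to move. It has no latch; pushed to 0 it rests on the rim and stays shut.
- lid_hinge (a point): Middle of the lid's hinge line, on the case's far upper edge (67 mm along the case's x from its origin, 82 mm up). Its axes turn with the lid: at lid angle 0 they are those of the case; y is the hinge line, and the plate runs from here along its -x.
- lid_edge (a point): Middle of the lid's free edge, on its outer face. The lid is a flat aluminium plate 136 mm long from the hinge, 254 mm wide (y) and 6 mm thick. Axes as lid_hinge; z is the outward normal of the outer face (up when shut).
- meter: Bystander: orange hand multimeter, 190 x 92 x 51 mm, lying on its back on the side of the case away from the bench unit. Origin: centre of its underside, x along its length.
- wrench: Bystander: steel spanner, 170 mm, lying behind the case. Origin near its middle.
- tray: Bystander: clear plastic parts tray, 100 x 150 x 45 mm, behind the case. Origin: centre of its underside.
- frame: Bystander: cubic satellite frame of 100 x 100 x 110 mm, aluminium posts with three decks, behind the case at the left. Origin: centre of its underside.

How it is judged (in metres and radians):
On the way:
1. all three units fully home in the case while the lid is still open (more than 1 rad) (z of unit_bench in the frame of case between 0.008 and 0.0155 m and angle between each of unit_bench, unit_proud, unit_seated's own z axis and vertical below 0.05 rad and x of unit_bench in the frame of case between -0.012 and 0.012 m and y of unit_bench in the frame of case between -0.09 and 0.09 m and z of unit_proud in the frame of case between 0.008 and 0.0155 m and x of unit_proud in the frame of case between -0.012 and 0.012 m and y of unit_proud in the frame of case between -0.09 and 0.09 m and z of unit_seated in the frame of case between 0.008 and 0.0155 m and x of unit_seated in the frame of case between -0.012 and 0.012 m and y of unit_seated in the frame of case between -0.09 and 0.09 m and value of joint lid above 1 rad), for 0.2 s.
At the end, for the whole second after the job is handed in: All three units stand level (within 0.05 rad) on the floor of a bay, undersides within 3.5 mm of it, at rest, and the lid is shut to within 0.04 rad (z of unit_bench in the frame of case between 0.008 and 0.0155 m and angle between each of unit_bench, unit_proud, unit_seated's own z axis and vertical below 0.05 rad and x of unit_bench in the frame of case between -0.012 and 0.012 m and y of unit_bench in the frame of case between -0.09 and 0.09 m and z of unit_proud in the frame of case between 0.008 and 0.0155 m and x of unit_proud in the frame of case between -0.012 and 0.012 m and y of unit_proud in the frame of case between -0.09 and 0.09 m and z of unit_seated in the frame of case between 0.008 and 0.0155 m and x of unit_seated in the frame of case between -0.012 and 0.012 m and y of unit_seated in the frame of case between -0.09 and 0.09 m and value of joint lid below 0.04 rad and linear speed of each of unit_bench, unit_proud, unit_seated below 0.02 m/s); the robot touches nothing.
It fails at once if a bystander was shoved more than 40 mm (distance of any of meter, wrench, tray, frame from where it was at the start of the episode above 0.04 m).
It fails at once if a unit was driven against the case with more than 120 N (contact force between any of unit_bench, unit_proud, unit_seated and case above 120 N).
It fails at once if a unit was let fall (free of the fingers and faster than 0.8 m/s) ((linear speed of unit_bench above 0.8 m/s and contact force between the fingers and unit_bench below 0.2 N) or (linear speed of unit_proud above 0.8 m/s and contact force between the fingers and unit_proud below 0.2 N)).
It fails at once if the lid was slammed (faster than 4 rad/s) (velocity of joint lid below -4 rad/s).
It also fails if it takes over 67 s, if anything falls off the work surface, if the arm or the gripper's body presses on something with over 40 N, if the wrist force passes 120 N, or if a joint passes its speed limit or range.

## Robot

A 7-joint arm with a two-finger parallel gripper is mounted at the origin on the work surface. World frame = base frame: x ahead of the robot, y to its left, z up, the work surface at z = 0. Lengths are in m, angles in degrees, forces in N, time in s.
With the tool pointing down it reaches from about 0.425 to 0.95 m from the base axis. Payload 16.7 kg.
Tool frame: the origin (TCP) lies at the very end of the fingers, on their centre line; the grasp point (between the pads) lies 19 mm behind it; z points along the fingers, y is the line along which they close (so a half turn about z gives the same grasp; the last joint's range is limited). The gripper opens to 94 mm and grips with 3 to 60 N. Pads are 16 mm wide; open, the fingers measure 119 mm over their backs; the gripper's body (75 mm by 177 mm) begins 78 mm behind the grasp point.
Start: joints at [-83.451, 24.414, 4.234, 92.017, -1.954, 63.644, -3.845], TCP at [0.176, 0.652, 0.205] pointing down, gripper open.
Joint ranges: [-163.25, 163.25], [-28.42, 122.38], [-70.27, 78.77], [12.13, 141.07], [-58.53, 238.53], [9.26, 117.41], [-156.51, 156.51]. Speed limits (degrees/s): [108.29, 108.29, 136.94, 136.94, 172.46, 172.46, 172.46].

## Interface

Orientations are given as a 3x3 rotation matrix whose columns are the frame's x, y, z axes.
In Python, from plant import bot gives the robot as it stands.
- The arm moves only by the shell command python3 nudge.py FILE [FORCE], which reads ROWS from the file FILE. ROWS is a JSON list of rows, 1 to 5 of them, each an object with the fields jaw (the finger opening in m), d (a list: dx, dy, dz in parts of the range, where 1.0 means 0.5 m), rotvec (a list: a rotation vector rx, ry, rz in a scale on which 1.0 is 45 degrees); a field left out counts as zero (the opening has to be given); each row shifts and turns the commanded pose from where the row before left it, along the tool's axes as they then stand; what a row does not reach is not made up. A row lasts 1/8 s, in which the tool goes at most 0.0625 m and 10.7 degrees, less where a joint would pass 70% of its speed; a pose out of reach is approached as far as the arm can. The fingers move at their own pace and stop on an object; FORCE is the grip in N (left out, the last holds). Time passes only in rows, so rows that do not move let the fingers close. It prints the time, the measured TCP pose, the force, the opening and the grip force at its end. No shift or turn number may pass 1 either way. Input that does not fit is refused with a message, and nothing moves.
- bot.read_state(): the state, without advancing time (a new reading comes with each control period).
- bot.get_image(name): name is "scene" or "top"; returns a dict with "pixels" (384x512x3 uint8, red, green, blue), "mtx" (3x3 intrinsics, pixels), "R" (3x3) and "t" (3): a world point X has camera coordinates R X + t. Camera axes: x right, y down, z forward; pixel columns grow to the right and rows downward; lengths in m; the calibration is good to about 2 mm. A picture is of the moment at which its call begins. There is no depth.
- bot.sign_off(): hands the job in; it is judged then, once.
The state is a dict: "clock": time; "q": joint angles; "joint_vel": joint speeds; "joint_torque": joint torques, N m; "position": TCP position; "tcp_rot": TCP orientation; "force": force on the tool from outside, world axes, zero at the start; "torque": the same for the moment, N m; "finger_gap": finger opening in m; "grip_force": force on a finger pad.
Only numpy, scipy, OpenCV 4.12 (cv2) and the standard library are available. Lean on these libraries where they do the work, as an engineer would, in place of code of your own. Each camera call takes 0.05 s, during which the arm holds its last target. There are 200 camera calls.

## Working session

There is one attempt and no reset: what is moved stays moved. The work goes in short steps, Python scripts to look and compute and a shell command to move; the robot and the scene stay as the last step left them, time stands still between calls to the robot, and variables do not carry over. Pictures are saved under pics/ and viewed, at most 10 in all, crops included, and the job is handed in when it is done.

```bash
ls; mkdir -p pics; python3 - <<'E'
from plant import bot
import cv2,json
s=bot.read_state();print(s)
for n in("scene","top"):
    d=bot.get_image(n);cv2.imwrite(f"pics/{n}0.png",d["pixels"][:,:,::-1]);print(n,d["mtx"].tolist(),d["R"].tolist(),d["t"].tolist())
E
```

```text
nudge.py
pics
plant.py
{'clock': 0.0, 'q': array([-83.45000583,  24.44971527,   4.23256013,  92.05181691,
        -1.95313204,  63.64501566,  -3.84616315]), 'joint_vel': array([-0.0261631 , -0.08199195,  0.01426142, -0.03639909, -0.080229  ,
       -0.00737439, -0.04213627]), 'joint_torque': array([-1.76893082e-03, -9.35824013e+01,  3.66554976e+00, -4.54192472e+01,
       -4.89049719e-02,  1.99922168e-02,  1.21559628e-04]), 'position': array([0.17595063, 0.65120284, 0.20477879]), 'tcp_rot': array([[-9.65381831e-01,  2.60840696e-01, -2.26607212e-04],
       [ 2.60840770e-01,  9.65380992e-01, -1.27794820e-03],
       [-1.14578605e-04, -1.29281638e-03, -9.99999158e-01]]), 'force': array([ 0.57745806, -0.41540867, -0.51527676]), 'torque': array([ 0.00360155,  0.01678074, -0.01452498]), 'grip_force': 0.0, 'finger_gap': 0.0942355293923141}
scene [[469.67142546535024, 0.0, 252.25467995001273], [0.0, 469.67142546535024, 194.36376108394023], [0.0, 0.0, 1.0]] [[0.9771316847671315, 0.21219932714726863, -0.013605740788115326], [0.15716989593454728, -0.7638671838252958, -0.6259429281386086], [-0.1432176470832785, 0.6094902550763697, -0.7797501744346527]] [-0.5908432169632664, -0.041726529808382734, 1.3488012563068572]
top [[436.1920575442134, 0.0, 254.88024270043982], [0.0, 436.1920575442134, 184.18079450121522], [0.0, 0.0, 1.0]] [[-0.003341338248708733, -0.9998860548929774, -0.014721164670795225], [-0.9821482272977929, 0.006050124388749847, -0.18801131777284796], [0.1880789596805285, 0.01383015637791589, -0.9820565318249516]] [0.025106142433899727, 0.6037435660225133, 1.00651820636763]
```

View pics/scene0.png

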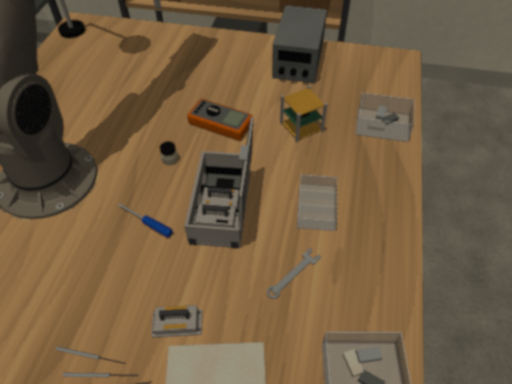

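View pics/top0.png

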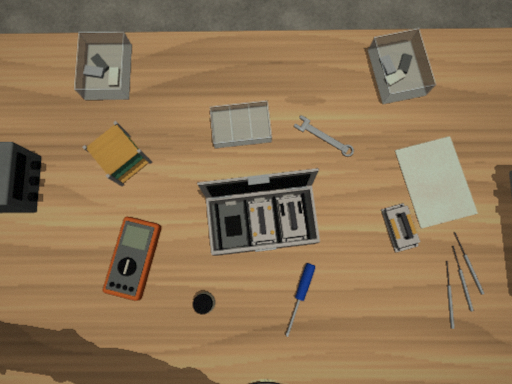

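The top view shows the case around (262,212) and the empty bay with its black pad at about (232,218), on the +y side. The units are at (262,220) and (292,218), the bench unit is at (401,228) and the lid is roughly upright. I'll zoom in.

```bash
python3 - <<'E'
import cv2,numpy as np
a=cv2.imread("pics/top0.png")
c=cv2.resize(a[160:265,190:330],None,fx=5.7,fy=5.7,interpolation=cv2.INTER_CUBIC)
cv2.imwrite("pics/c1.png",c)
d=cv2.resize(a[195:260,375:430],None,fx=7,fy=7,interpolation=cv2.INTER_CUBIC)
s=cv2.imread("pics/scene0.png")
e=cv2.resize(s[295:345,145:210],None,fx=6,fy=6,interpolation=cv2.INTER_CUBIC)
o=np.zeros((455,385+390,3),np.uint8);o[:,:385]=d;o[:300,385:]=e
cv2.imwrite("pics/c2.png",o);print(c.shape)
E
```

```text
(598, 798, 3)
```

View pics/c1.png

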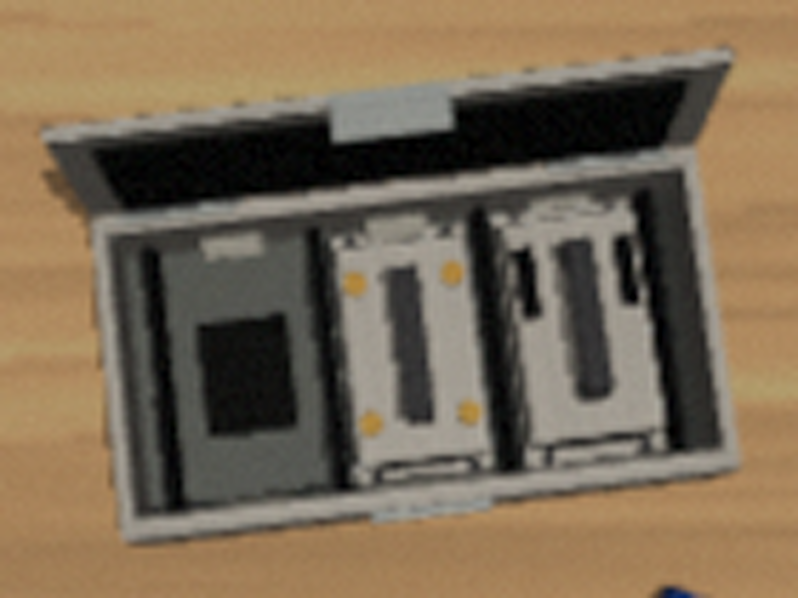

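View pics/c2.png

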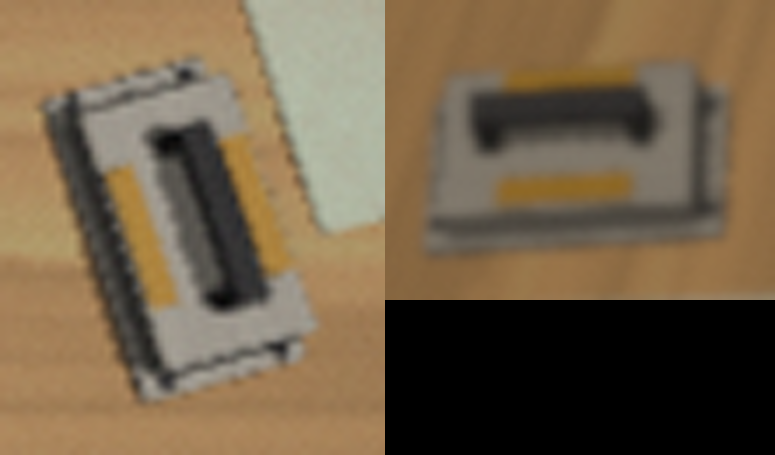

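The crops show the rim, the pad, and the seated unit (studs) in bay1. The proud unit (connectors) is in bay0. The bench handle's bar is at crop corners (183,128), (210,122), (268,297) and (240,305). Next I'll compute positions.

```bash
cat > h.py <<'E'
import numpy as np,cv2
from plant import bot
K={}
def cam(n):
    if n not in K:
        d=bot.get_image(n);K[n]=(np.array(d["mtx"]),np.array(d["R"]),np.array(d["t"]),d["pixels"])
    return K[n]
def ray(n,uv,z):
    M,R,t,_=cam(n);C=-R.T@t;d=R.T@np.linalg.inv(M)@np.array([uv[0],uv[1],1.]);return C+d*(z-C[2])/d[2]
def proj(n,X):
    M,R,t,_=cam(n);p=M@(R@np.array(X)+t);return p[:2]/p[2]
E
python3 - <<'E'
from h import *
np.set_printoptions(precision=4,suppress=True)
def go(n,pts,off,f,z,lab):
    P=np.array([ray(n,(np.array(p)+.5)/f-.5+off,z) for p in pts]);print(lab,"c",P.mean(0))
    for i in range(len(P)):
        d=P[(i+1)%len(P)]-P[i];print("   ",P[i],np.linalg.norm(d)*1e3,np.degrees(np.arctan2(d[1],d[0])))
o=np.array([190,160])
go("top",[(108,232),(685,170),(722,447),(133,518)],o,5.7,.082,"rim inner")
go("top",[(197,322),(285,315),(298,428),(208,437)],o,5.7,.013,"pad")
go("top",[(385,268),(413,265),(433,420),(402,423)],o,5.7,.076,"seated")
go("top",[(560,240),(590,237),(612,395),(578,400)],o,5.7,.097,"proud")
go("top",[(183,128),(210,122),(268,297),(240,305)],np.array([375,195]),7,.064,"bench")
go("scene",[(472,94),(650,94),(650,118),(472,118)],np.array([145,295]),6,.064,"bench scene")
go("top",[(42,130),(730,50)],o,5.7,.22,"lid edge")
print(proj("top",[.6,0,0]))
E
```

```text
rim inner c [0.5153 0.0058 0.082 ]
    [0.561  0.1318 0.082 ] 241.35424600566265 -84.11638240487869
    [ 0.5857 -0.1083  0.082 ] 115.33034193307286 -174.04935517857385
    [ 0.471  -0.1202  0.082 ] 241.4879542884147 96.58213029411128
    [0.4433 0.1197 0.082 ] 118.27425495676472 5.89289747563791
pad c [0.5077 0.0781 0.013 ]
    [0.5313 0.1003 0.013 ] 38.88089734059068 -85.72306542211075
    [0.5342 0.0615 0.013 ] 49.94457610363657 -173.2834314790337
    [0.4846 0.0557 0.013 ] 39.48336830098442 95.43514734594437
    [0.4809 0.095  0.013 ] 50.72052399246368 6.00732204582489
seated c [0.5145 0.0074 0.076 ]
    [0.5461 0.0168 0.076 ] 11.721507818816692 -84.14244709619177
    [0.5473 0.0052 0.076 ] 64.81113462319637 -173.07707367771815
    [ 0.483  -0.0026  0.076 ] 12.810831140465584 95.2522589968996
    [0.4818 0.0101 0.076 ] 64.66469978597988 5.960722258905392
proud c [ 0.5225 -0.0644  0.097 ]
    [ 0.5543 -0.0548  0.097 ] 12.309593965590809 -84.54970287055258
    [ 0.5555 -0.0671  0.097 ] 64.87783698440614 -173.28516778961807
    [ 0.4911 -0.0747  0.097 ] 13.870706510652804 98.0794347
[... 167 characters left out ...]
629455
    [ 0.5329 -0.3343  0.064 ] 61.312720648978654 -165.42834089244485
    [ 0.4736 -0.3497  0.064 ] 9.921402137696065 105.41619487268913
    [ 0.4709 -0.3402  0.064 ] 61.85447305130796 14.170308068619795
bench scene c [ 0.6414 -0.3097  0.064 ]
    [ 0.6087 -0.3118  0.064 ] 64.53879661597547 11.890645972087908
    [ 0.6719 -0.2985  0.064 ] 9.2516979931547 -77.79813621105058
    [ 0.6738 -0.3076  0.064 ] 64.17222801646714 -168.1017914942713
    [ 0.611  -0.3208  0.064 ] 9.26940813945857 104.46796270381186
lid edge c [0.5912 0.0148 0.22  ]
    [0.5772 0.1396 0.22  ] 251.26513763943376 -83.59141632927543
    [ 0.6053 -0.1101  0.22  ] 251.26513763943376 96.40858367072457
[263.8823 189.8134]
```

```bash
python3 - <<'E'
from h import *
np.set_printoptions(precision=4,suppress=True)
for n in("scene","top"):
    M,R,t,_=cam(n);print(n,M[0,0],"C",-R.T@t,R@R.T-np.eye(3))
    for X in ([.5153,.0058,.082],[.5021,-.3373,.064],[0,0,0],[0.176,.652,.205]):print(X,proj(n,X))
print(ray("scene",(228,182),.013),ray("scene",(217,213),.09))
E
```

```text
scene 469.67142546535024 C [ 0.7771 -0.7286  1.0176] [[-0. -0. -0.]
 [-0.  0.  0.]
 [-0.  0. -0.]]
[0.5153, 0.0058, 0.082] [218.5307 187.9855]
[0.5021, -0.3373, 0.064] [172.8557 311.519 ]
[0, 0, 0] [ 46.5148 179.834 ]
[0.176, 0.652, 0.205] [167.0221   1.6903]
top 436.1920575442134 C [0.4037 0.0075 1.1023] [[-0.  0. -0.]
 [ 0. -0.  0.]
 [-0.  0. -0.]]
[0.5153, 0.0058, 0.082] [261.8636 219.256 ]
[0.5021, -0.3373, 0.064] [406.7224 224.9256]
[0, 0, 0] [265.7604 445.8235]
[0.176, 0.652, 0.205] [-69.6583 388.1869]
[0.5165 0.0864 0.013 ] [ 0.5343 -0.0784  0.09  ]
```

```bash
python3 - <<'E'
import cv2,numpy as np
s=cv2.imread("pics/scene0.png")
cv2.imwrite("pics/c3.png",cv2.resize(s[110:255,170:270],None,fx=4,fy=4,interpolation=cv2.INTER_CUBIC))
E
```

```text
(no output)
```

View pics/c3.png

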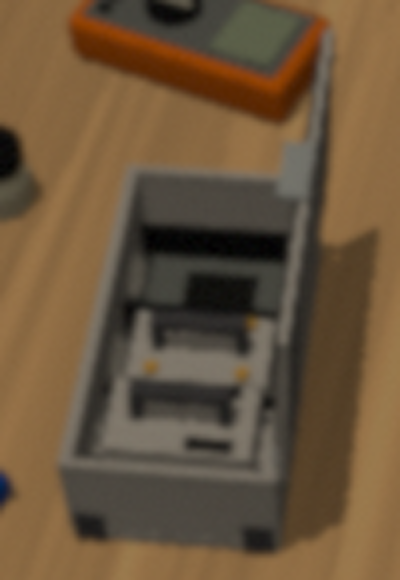

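In the scene crop I forgot the 385 px mosaic offset for the bench unit. With it corrected, the two cameras agree to about 3 mm. The case centre comes out at about (.515,.0067) with yaw 6°, and the lid is slightly past upright. First I lift and turn, while refining the bench unit's position.

Careful with the scale: shifts go in shares of 0.5 m and turns go in shares of 45 degrees. That gives: -0.03 m is -0.06, -9.5 degrees is -0.2111.

```bash
cat >> h.py <<'E'
def rel(P,yaw=None):
    """tool-axis shift to world P (TCP), and the turn so that tool y points at yaw+90 (mod 180)"""
    s=bot.read_state();R=np.array(s["tcp_rot"]);d=R.T@(np.array(P)-s["position"])
    a=""
    if yaw is not None:
        y=np.radians(yaw);c=[np.c_[k*np.array([-np.cos(y),-np.sin(y),0]),k*np.array([-np.sin(y),np.cos(y),0]),[0,0,-1]] for k in(1,-1)]
        rv=[np.degrees(cv2.Rodrigues(R.T@m)[0].ravel()) for m in c];a=min(rv,key=np.linalg.norm)
    print("shift",np.round(d,4),"turn",np.round(a,2) if yaw is not None else "","clock",s["clock"])
E
python3 - <<'E'
from h import *
np.set_printoptions(precision=4,suppress=True)
P=np.array([ray("scene",(np.array(p)+.5)/6-.5+[145,295],.064) for p in[(87,94),(265,94),(265,118),(87,118)]]);print(P,P.mean(0))
E
echo '[{"jaw": 0.06, "d": [0, 0, -0.06], "rotvec": [0, 0, -0.2111]}, {"jaw": 0.06, "d": [0, 0, -0.06], "rotvec": [0, 0, -0.2111]}, {"jaw": 0.06, "d": [0, 0, -0.06], "rotvec": [0, 0, -0.2111]}, {"jaw": 0.06}]' > next.json && python3 nudge.py next.json 3
python3 -c "
from h import *
rel([.47,.3,.3],13.3);rel([.505,-.335,.3],13.3)"
```

```text
[[ 0.4717 -0.3407  0.064 ]
 [ 0.5351 -0.3273  0.064 ]
 [ 0.5379 -0.3362  0.064 ]
 [ 0.4748 -0.3495  0.064 ]] [ 0.5049 -0.3384  0.064 ]
clock: 0.85
position: [0.1764, 0.6525, 0.298]
tcp_rot: [[-0.973, -0.233, 0.001], [-0.233, 0.973, 0.004], [-0.001, 0.003, -1.0]]
force: [-0.1, -0.0, -0.8]
finger_gap: 0.061
grip_force: 0.0
shift [-0.2035 -0.4112 -0.0032] turn [0.2  0.08 0.16] clock 0.85
shift [-0.0897 -1.0369 -0.0055] turn [0.2  0.08 0.16] clock 0.85
```

To row units: -0.045 m is -0.09, -0.025 m is -0.05.

```bash

echo '[{"jaw": 0.06, "d": [-0.05, -0.09, 0]}, {"jaw": 0.06, "d": [-0.05, -0.09, 0]}, {"jaw": 0.06, "d": [-0.05, -0.09, 0]}, {"jaw": 0.06, "d": [-0.05, -0.09, 0]}, {"jaw": 0.06, "d": [-0.05, -0.09, 0]}]' > next.json && python3 nudge.py next.json >/dev/null
echo '[{"jaw": 0.06, "d": [-0.05, -0.09, 0]}, {"jaw": 0.06, "d": [-0.05, -0.09, 0]}, {"jaw": 0.06, "d": [-0.05, -0.09, 0]}, {"jaw": 0.06, "d": [0, -0.1, 0]}, {"jaw": 0.06}]' > next.json && python3 nudge.py next.json
python3 -c "
from h import *
rel([.5035,-.338,.2],13.3)"
```

```text
clock: 2.1
position: [0.4667, 0.295, 0.295]
tcp_rot: [[-0.975, -0.224, -0.0], [-0.224, 0.975, -0.001], [0.0, -0.001, -1.0]]
force: [-1.0, -0.5, -0.1]
finger_gap: 0.0596
grip_force: 0.0
shift [ 0.1059 -0.6251  0.0957] turn [-0.05 -0.02 -0.35] clock 2.1
```

To row units: -0.048 m is -0.096, 0.008 m is 0.016.

```bash

echo '[{"jaw": 0.06, "d": [0.016, -0.096, 0]}, {"jaw": 0.06, "d": [0.016, -0.096, 0]}, {"jaw": 0.06, "d": [0.016, -0.096, 0]}, {"jaw": 0.06, "d": [0.016, -0.096, 0]}, {"jaw": 0.06, "d": [0.016, -0.096, 0]}]' > next.json && python3 nudge.py next.json >/dev/null
echo '[{"jaw": 0.06, "d": [0.016, -0.096, 0]}, {"jaw": 0.06, "d": [0.016, -0.096, 0]}, {"jaw": 0.06, "d": [0.016, -0.096, 0]}, {"jaw": 0.06, "d": [0.016, -0.096, 0]}, {"jaw": 0.06, "d": [0.016, -0.096, 0]}]' > next.json && python3 nudge.py next.json >/dev/null
echo '[{"jaw": 0.06, "d": [0.016, -0.096, 0.04]}, {"jaw": 0.06, "d": [0.016, -0.096, 0.06]}, {"jaw": 0.06, "d": [0.016, -0.096, 0.08]}, {"jaw": 0.06}, {"jaw": 0.06}]' > next.json && python3 nudge.py next.json
python3 -c "
from h import *
rel([.5035,-.338,.1],13.3);rel([.5035,-.338,.04],13.3)"
```

```text
clock: 3.98
position: [0.509, -0.3309, 0.2055]
tcp_rot: [[-0.973, -0.231, -0.001], [-0.231, 0.973, 0.0], [0.001, 0.0, -1.0]]
force: [0.5, 0.4, 0.7]
finger_gap: 0.0597
grip_force: 0.0
shift [ 0.0069 -0.0057  0.1055] turn [ 0.02 -0.04  0.05] clock 3.975
shift [ 0.0068 -0.0057  0.1655] turn [ 0.02 -0.04  0.05] clock 3.975
```

To row units: 0.04 m is 0.08, 0.025 m is 0.05.

```bash

echo '[{"jaw": 0.05, "d": [0.014, -0.012, 0.08]}, {"jaw": 0.05, "d": [0, 0, 0.08]}, {"jaw": 0.05, "d": [0, 0, 0.08]}, {"jaw": 0.05, "d": [0, 0, 0.05]}, {"jaw": 0.05, "d": [0, 0, 0.038]}]' > next.json && python3 nudge.py next.json 30
echo '[{"jaw": 0.05}, {"jaw": 0.05}]' > next.json && python3 nudge.py next.json
python3 - <<'E'
from h import *
im=[cam(n)[3][:,:,::-1] for n in("top","scene")]
a=cv2.resize(im[0][170:270,360:450],None,fx=4,fy=4);b=cv2.resize(im[1][270:370,130:230],None,fx=4,fy=4)
cv2.imwrite("pics/g1.png",np.hstack([a,b]))
E
```

```text
clock: 4.6
position: [0.5046, -0.3375, 0.0418]
tcp_rot: [[-0.972, -0.233, 0.001], [-0.233, 0.972, 0.0], [-0.001, 0.0, -1.0]]
force: [0.6, 0.3, -0.7]
finger_gap: 0.0501
grip_force: 0.0
clock: 4.85
position: [0.5041, -0.3393, 0.043]
tcp_rot: [[-0.973, -0.232, 0.001], [-0.232, 0.973, -0.001], [-0.001, -0.001, -1.0]]
force: [-0.2, 0.6, 0.4]
finger_gap: 0.0502
grip_force: 0.0
```

View pics/g1.png

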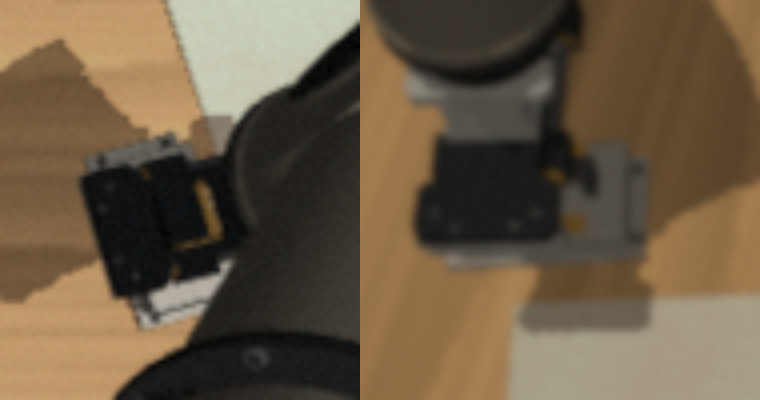

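The crops show the fingers straddling the handle, in both views, with the unit undisturbed. Next I close the fingers.

To row units: -0.02 m is -0.04, -0.01 m is -0.02.

```bash

echo '[{"jaw": 0.01}, {"jaw": 0.01}, {"jaw": 0.01}, {"jaw": 0.0}, {"jaw": 0.0}]' > next.json && python3 nudge.py next.json 40
echo '[{"jaw": 0.0}, {"jaw": 0.0}, {"jaw": 0.0, "d": [0, 0, -0.02]}, {"jaw": 0.0, "d": [0, 0, -0.04]}, {"jaw": 0.0}]' > next.json && python3 nudge.py next.json 40
```

```text
clock: 5.58
position: [0.5032, -0.3391, 0.0417]
tcp_rot: [[-0.973, -0.231, -0.0], [-0.231, 0.973, 0.0], [0.0, 0.0, -1.0]]
force: [-0.7, 0.2, -0.3]
finger_gap: 0.0115
grip_force: 39.9
clock: 6.2
position: [0.5043, -0.3399, 0.074]
tcp_rot: [[-0.973, -0.231, 0.003], [-0.231, 0.973, -0.001], [-0.002, -0.002, -1.0]]
force: [0.2, 0.6, -4.3]
finger_gap: 0.0114
grip_force: 39.9
```

To row units: -0.04 m is -0.08, -0.035 m is -0.07, 3.8 degrees is 0.0844.

```bash

echo '[{"jaw": 0.0, "d": [0, 0, -0.08]}, {"jaw": 0.0, "d": [0, 0, -0.08]}, {"jaw": 0.0, "d": [0, 0, -0.07], "rotvec": [0, 0, 0.0778]}, {"jaw": 0.0, "rotvec": [0, 0, 0.0844]}, {"jaw": 0.0}]' > next.json && python3 nudge.py next.json 40
python3 -c "
from h import *
rel([.507,.078,.19],6)"
```

```text
clock: 6.82
position: [0.5033, -0.3389, 0.1869]
tcp_rot: [[-0.994, -0.107, 0.0], [-0.107, 0.994, 0.0], [-0.0, 0.0, -1.0]]
force: [0.8, 0.4, -4.4]
finger_gap: 0.0115
grip_force: 39.9
shift [-0.0481  0.4141 -0.003 ] turn [0.   0.02 0.12] clock 6.825
```

To row units: 0.042 m is 0.084, 0.035 m is 0.07.

```bash

echo '[{"jaw": 0, "d": [-0.01, 0.07, 0]}, {"jaw": 0, "d": [-0.01, 0.084, 0]}, {"jaw": 0, "d": [-0.01, 0.084, 0]}, {"jaw": 0, "d": [-0.01, 0.084, 0]}, {"jaw": 0, "d": [-0.01, 0.084, 0]}]' > next.json && python3 nudge.py next.json >/dev/null
echo '[{"jaw": 0, "d": [-0.01, 0.084, 0]}, {"jaw": 0, "d": [-0.01, 0.084, 0]}, {"jaw": 0, "d": [-0.01, 0.084, 0]}, {"jaw": 0, "d": [-0.01, 0.084, 0]}, {"jaw": 0, "d": [-0.006, 0.07, 0]}]' > next.json && python3 nudge.py next.json >/dev/null
echo '[{"jaw": 0, "d": [0, 0.02, 0]}, {"jaw": 0}, {"jaw": 0}]' > next.json && python3 nudge.py next.json
python3 - <<'E'
from h import *
im=[cam(n)[3][:,:,::-1] for n in("top","scene")]
a=cv2.resize(im[0][150:270,180:320],None,fx=3,fy=3);b=cv2.resize(im[1][90:250,160:280],None,fx=3,fy=3)
o=np.zeros((480,780,3),np.uint8);o[:360,:420]=a;o[:,420:]=b
cv2.imwrite("pics/g2.png",o)
rel([.507,.078,.19],6)
E
```

```text
clock: 8.45
position: [0.5069, 0.0783, 0.1867]
tcp_rot: [[-0.994, -0.105, -0.0], [-0.105, 0.994, -0.0], [0.0, -0.0, -1.0]]
force: [-0.0, -0.2, -3.8]
finger_gap: 0.0118
grip_force: 40.0
shift [ 0.     -0.0004 -0.0032] turn [-0.01 -0.01  0.  ] clock 8.55
```

View pics/g2.png

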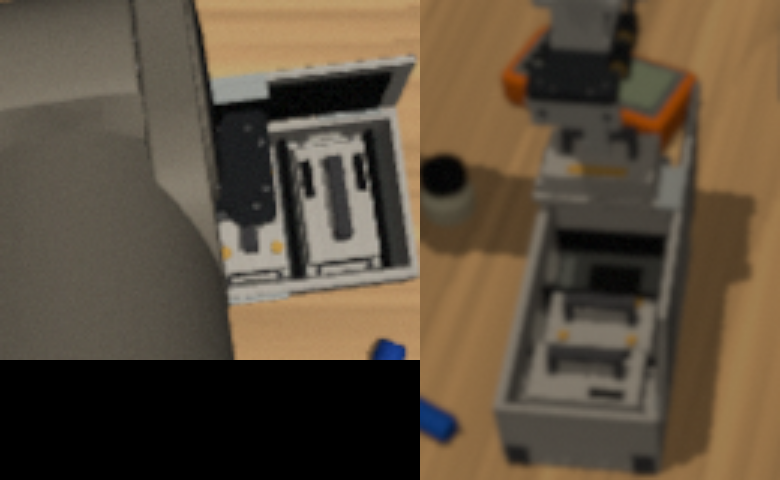

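```bash
python3 - <<'E'
from h import *
np.set_printoptions(precision=4,suppress=True)
o=np.array([170,110])
for p,z,l in[((201,320),.076,"seated exp .5145 .0074"),((184,386),.097,"proud exp .5225,-.0644"),((220,291),.013,"pad .5077 .0781"),((62,465),.082,"near left rim"),((285,470),.082,"near right rim"),((133,172),.082,"far left rim")]:
    print(l,ray("scene",(np.array(p)+.5)/4-.5+o,z))
c,s=np.cos(np.radians(6)),np.sin(np.radians(6));Rz=np.array([[c,-s,0],[s,c,0],[0,0,1]])
C=np.array([.515,.0067,0])
for q in([-.067,-.127,.082],[.067,-.127,.082],[-.067,.127,.082]):print("pred rim",C+Rz@q)
U=np.array([.5069,.0783,.1867-.042])
for q in([-.056,-.03,0],[.056,-.03,0],[-.056,-.03,.008],[.056,-.03,.008],[-.047,-.028,.034],[.047,-.028,.034]):
    p=proj("scene",U+Rz@q);print("unit px in g2",(p-[160,90]+.5)*3-.5+[420,0])
g=cam("scene")[3][90:250,160:280,::-1]
cv2.imwrite("pics/g3.png",cv2.resize(g[30:80,25:95],None,fx=11,fy=11,interpolation=cv2.INTER_CUBIC))
E
```

```text
seated exp .5145 .0074 [0.5185 0.0059 0.076 ]
proud exp .5225,-.0644 [ 0.5273 -0.0636  0.097 ]
pad .5077 .0781 [0.5075 0.0831 0.013 ]
near left rim [ 0.4663 -0.1261  0.082 ]
near right rim [ 0.5998 -0.1022  0.082 ]
far left rim [0.4406 0.1194 0.082 ]
pred rim [ 0.4616 -0.1266  0.082 ]
pred rim [ 0.5949 -0.1126  0.082 ]
pred rim [0.4351 0.126  0.082 ]
unit px in g2 [533.1644 204.0888]
unit px in g2 [663.9707 213.429 ]
unit px in g2 [532.1732 197.5865]
unit px in g2 [663.6626 206.9275]
unit px in g2 [539.9829 174.9984]
unit px in g2 [652.1275 182.818 ]
```

View pics/g3.png

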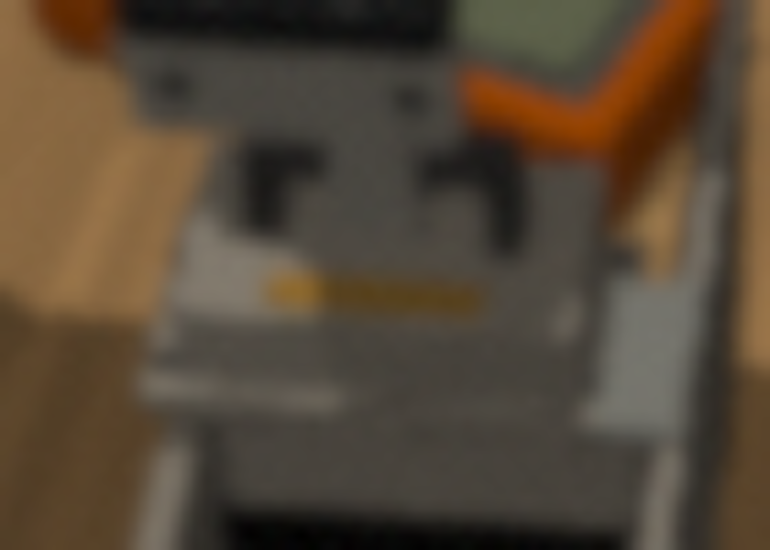

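The scene camera puts the case about 3 mm further in +x than the top camera, so I take a compromise. I lower slowly while watching the force, then use the walls to centre.

To row units: 0.025 m is 0.05, -0.0016 m is -0.0032.

```bash

echo '[{"jaw": 0, "d": [-0.0032, -0.0016, 0.05]}, {"jaw": 0, "d": [0, 0, 0.05]}, {"jaw": 0, "d": [0, 0, 0.01]}, {"jaw": 0, "d": [0, 0, 0.006]}, {"jaw": 0}]' > next.json && python3 nudge.py next.json
echo '[{"jaw": 0, "d": [0, 0, 0.006]}, {"jaw": 0, "d": [0, 0, 0.006]}, {"jaw": 0, "d": [0, 0, 0.006]}, {"jaw": 0}]' > next.json && python3 nudge.py next.json
```

```text
clock: 9.22
position: [0.509, 0.0789, 0.1294]
tcp_rot: [[-0.994, -0.106, 0.001], [-0.106, 0.994, 0.0], [-0.001, 0.0, -1.0]]
force: [-0.7, -0.2, -4.1]
finger_gap: 0.0114
grip_force: 40.0
clock: 9.72
position: [0.5084, 0.0789, 0.1195]
tcp_rot: [[-0.994, -0.106, -0.0], [-0.106, 0.994, -0.0], [0.0, -0.0, -1.0]]
force: [-0.7, 0.4, -3.7]
finger_gap: 0.0118
grip_force: 40.0
```

```bash

echo '[{"jaw": 0, "d": [0, 0, 0.008]}, {"jaw": 0, "d": [0, 0, 0.008]}, {"jaw": 0}]' > next.json && python3 nudge.py next.json
for i in 1 2; do :; done
echo '[{"jaw": 0, "d": [-0.004, 0, 0]}, {"jaw": 0}]' > next.json && python3 nudge.py next.json | grep -E 'pos|force'
echo '[{"jaw": 0, "d": [0.008, 0, 0]}, {"jaw": 0}]' > next.json && python3 nudge.py next.json | grep -E 'pos|force'
echo '[{"jaw": 0, "d": [-0.004, 0.004, 0]}, {"jaw": 0}]' > next.json && python3 nudge.py next.json | grep -E 'pos|force'
```

```text
clock: 10.1
position: [0.5083, 0.0789, 0.1114]
tcp_rot: [[-0.994, -0.106, -0.001], [-0.106, 0.994, -0.0], [0.001, -0.0, -1.0]]
force: [-0.1, -0.1, -2.9]
finger_gap: 0.0112
grip_force: 40.0
position: [0.5108, 0.0792, 0.1119]
force: [-0.4, 1.1, -3.9]
grip_force: 40.0
position: [0.5063, 0.0787, 0.1118]
force: [-0.9, 0.1, -4.4]
grip_force: 40.0
position: [0.5086, 0.0812, 0.1118]
force: [-0.3, -0.6, -4.7]
grip_force: 40.0
```

To row units: 0.006 m is 0.012, 0.004 m is 0.008.

```bash

echo '[{"jaw": 0, "d": [0, -0.006, 0.012]}, {"jaw": 0, "d": [0, 0, 0.012]}, {"jaw": 0, "d": [0, 0, 0.012]}, {"jaw": 0, "d": [0, 0, 0.008]}, {"jaw": 0}]' > next.json && python3 nudge.py next.json | grep -E 'pos|force'
echo '[{"jaw": 0, "d": [0, 0, 0.006]}, {"jaw": 0, "d": [0, 0, 0.006]}, {"jaw": 0}]' > next.json && python3 nudge.py next.json | grep -E 'pos|force'
```

```text
position: [0.5085, 0.0779, 0.0894]
force: [0.0, -0.5, -4.2]
grip_force: 40.0
position: [0.5086, 0.0779, 0.0836]
force: [-0.1, 0.3, -3.7]
grip_force: 40.0
```

To row units: 0.002 m is 0.004.

```bash

echo '[{"jaw": 0, "d": [0, 0, 0.004]}, {"jaw": 0, "d": [0, 0, 0.004]}, {"jaw": 0}]' > next.json && python3 nudge.py next.json | grep -E 'pos|force'
echo '[{"jaw": 0, "d": [0, 0, 0.004]}, {"jaw": 0, "d": [0, 0, 0.004]}, {"jaw": 0}]' > next.json && python3 nudge.py next.json | grep -E 'pos|force'
echo '[{"jaw": 0, "d": [0, 0, 0.004]}, {"jaw": 0}]' > next.json && python3 nudge.py next.json | grep -E 'pos|force'
```

```text
position: [0.5086, 0.0779, 0.0796]
force: [-0.9, -0.1, -3.6]
grip_force: 40.0
position: [0.5084, 0.0779, 0.0756]
force: [-1.1, -1.2, -3.7]
grip_force: 40.0
position: [0.5086, 0.0779, 0.0737]
force: [-3.5, -0.8, -0.9]
grip_force: 40.0
```

```bash

echo '[{"jaw": 0, "d": [0.002, 0, 0.002]}, {"jaw": 0, "d": [0, 0, 0.002]}, {"jaw": 0}]' > next.json && python3 nudge.py next.json 55| grep -E 'pos|force'
echo '[{"jaw": 0, "d": [0, 0, 0.004]}, {"jaw": 0}]' > next.json && python3 nudge.py next.json | grep -E 'pos|force'
echo '[{"jaw": 0, "d": [0, 0, 0.004]}, {"jaw": 0}]' > next.json && python3 nudge.py next.json | grep -E 'pos|force|rot'
```

```text
position: [0.5088, 0.078, 0.0723]
force: [-0.3, -0.9, 4.7]
grip_force: 55.0
position: [0.5088, 0.078, 0.0703]
force: [-1.3, -0.3, 4.6]
grip_force: 55.0
position: [0.5088, 0.078, 0.0684]
tcp_rot: [[-0.994, -0.106, 0.002], [-0.106, 0.994, 0.0], [-0.002, 0.0, -1.0]]
force: [-0.7, -0.5, 5.8]
grip_force: 55.0
```

Lateral force is small and it is sliding over the catches at about 10 N net. I'll continue down; home should be near TCP z .053.

To row units: 0.002 m is 0.004.

```bash

echo '[{"jaw": 0, "d": [0, 0, 0.004]}, {"jaw": 0, "d": [0, 0, 0.004]}, {"jaw": 0}]' > next.json && python3 nudge.py next.json| grep -E 'pos|force'
echo '[{"jaw": 0, "d": [0, 0, 0.004]}, {"jaw": 0, "d": [0, 0, 0.004]}, {"jaw": 0}]' > next.json && python3 nudge.py next.json | grep -E 'pos|force'
echo '[{"jaw": 0, "d": [0, 0, 0.004]}, {"jaw": 0}]' > next.json && python3 nudge.py next.json | grep -E 'pos|force|rot'
```

```text
position: [0.5079, 0.0779, 0.0638]
force: [0.4, -0.4, -1.1]
grip_force: 55.0
position: [0.5075, 0.0778, 0.0595]
force: [-0.6, -0.2, -3.0]
grip_force: 55.0
position: [0.507, 0.0776, 0.0572]
tcp_rot: [[-0.994, -0.106, -0.001], [-0.106, 0.994, -0.001], [0.001, -0.0, -1.0]]
force: [0.0, -0.6, -12.2]
grip_force: 55.0
```

To row units: 0.002 m is 0.004.

```bash

echo '[{"jaw": 0, "d": [0, 0, 0.004]}, {"jaw": 0}]' > next.json && python3 nudge.py next.json | grep -E 'pos|force'
echo '[{"jaw": 0, "d": [0, 0, 0.003]}, {"jaw": 0}]' > next.json && python3 nudge.py next.json | grep -E 'pos|force'
echo '[{"jaw": 0, "d": [0, 0, 0.002]}, {"jaw": 0}]' > next.json && python3 nudge.py next.json | grep -E 'pos|force|rot'
```

```text
position: [0.5078, 0.0778, 0.0557]
force: [0.3, 0.3, -3.7]
grip_force: 55.0
position: [0.5077, 0.0778, 0.0543]
force: [-0.6, 0.1, -5.1]
grip_force: 55.0
position: [0.5079, 0.0777, 0.0537]
tcp_rot: [[-0.994, -0.106, 0.0], [-0.106, 0.994, 0.0], [-0.0, 0.0, -1.0]]
force: [-2.8, -1.7, 6.5]
grip_force: 55.0
```

Floor contact, 10 N net, at z .0537 (the grasp height of .0418 plus the .012 floor). It is home. I press a touch more, release, go up, and press from above with closed fingers to confirm.

```bash

echo '[{"jaw": 0, "d": [0, 0, 0.001]}, {"jaw": 0}]' > next.json && python3 nudge.py next.json | grep -E 'pos|force'
echo '[{"jaw": 0.012, "d": [0, 0, -0.001]}, {"jaw": 0.03}, {"jaw": 0.03}, {"jaw": 0.03}]' > next.json && python3 nudge.py next.json 5| grep -E 'pos|force|gap'
echo '[{"jaw": 0.03, "d": [0, 0, -0.04]}, {"jaw": 0.03, "d": [0, 0, -0.06]}, {"jaw": 0}, {"jaw": 0}]' > next.json && python3 nudge.py next.json| grep -E 'clock|pos|force|gap'
python3 -c "
from h import *
rel([.5078,.0778,.08],6);rel([.5225,-.0645,.12],6)"
```

```text
position: [0.5079, 0.0777, 0.0536]
force: [-6.9, -1.8, 19.7]
grip_force: 55.0
position: [0.5078, 0.0779, 0.0533]
force: [-0.8, 0.2, -0.8]
finger_gap: 0.0296
grip_force: 0.0
clock: 16.73
position: [0.5075, 0.078, 0.103]
force: [-0.2, -0.1, -0.6]
finger_gap: 0.0133
grip_force: 0.0
shift [-0.0003 -0.0002  0.023 ] turn [ 0.01 -0.01  0.1 ] clock 16.725
shift [ 0.0003 -0.1433 -0.017 ] turn [ 0.01 -0.01  0.1 ] clock 16.725
```

```bash

echo '[{"jaw": 0, "d": [0, 0, 0.03]}, {"jaw": 0, "d": [0, 0, 0.016]}, {"jaw": 0}]' > next.json && python3 nudge.py next.json | grep -E 'pos|force'
echo '[{"jaw": 0, "d": [0, 0, 0.004]}, {"jaw": 0}]' > next.json && python3 nudge.py next.json | grep -E 'pos|force|gap'
echo '[{"jaw": 0, "d": [0, 0, 0.004]}, {"jaw": 0}]' > next.json && python3 nudge.py next.json | grep -E 'pos|force'
```

```text
position: [0.507, 0.0774, 0.079]
force: [-0.4, -0.8, 0.1]
grip_force: 0.0
position: [0.5078, 0.0778, 0.0783]
force: [0.7, 0.4, 0.4]
finger_gap: 0.0003
grip_force: 0.0
position: [0.5078, 0.0779, 0.0764]
force: [0.2, 0.2, 0.5]
grip_force: 0.0
```

Home confirmed: no contact down to .0764. Now to the proud unit, which I'll grip and push the same way.

```bash

echo '[{"jaw": 0.045, "d": [0, 0, -0.1]}, {"jaw": 0.045, "d": [0, -0.07, 0]}, {"jaw": 0.045, "d": [0, -0.08, 0]}, {"jaw": 0.045, "d": [0, -0.08, 0]}, {"jaw": 0.045, "d": [0, -0.056, 0]}]' > next.json && python3 nudge.py next.json 40 >/dev/null
echo '[{"jaw": 0.045, "d": [0, 0, 0.04]}, {"jaw": 0.045, "d": [0, 0, 0.04]}, {"jaw": 0.045, "d": [0, 0, 0.02]}, {"jaw": 0.045}]' > next.json && python3 nudge.py next.json | grep -E 'pos|force|gap'
python3 -c "
from h import *
rel([.5228,-.065,.075],6)"
```

```text
position: [0.5226, -0.0644, 0.076]
force: [-0.4, 0.2, -0.5]
finger_gap: 0.0449
grip_force: 0.0
shift [-0.0002 -0.0007  0.001 ] turn [-0.01 -0.06  0.08] clock 18.725
```

To row units: 0.001 m is 0.002.

```bash

echo '[{"jaw": 0.01, "d": [0, 0, 0.002]}, {"jaw": 0}, {"jaw": 0}, {"jaw": 0}, {"jaw": 0}]' > next.json && python3 nudge.py next.json 55 | grep -E 'pos|force|gap'
echo '[{"jaw": 0, "d": [0, 0, 0.004]}, {"jaw": 0, "d": [0, 0, 0.004]}, {"jaw": 0}]' > next.json && python3 nudge.py next.json | grep -E 'pos|force|gap'
```

```text
position: [0.5231, -0.0644, 0.0755]
force: [-0.2, -0.6, 3.1]
finger_gap: 0.0111
grip_force: 55.0
position: [0.5232, -0.0644, 0.0715]
force: [-0.2, -0.5, 4.9]
finger_gap: 0.0112
grip_force: 55.0
```

To row units: 0.002 m is 0.004.

```bash

echo '[{"jaw": 0, "d": [0, 0, 0.004]}, {"jaw": 0, "d": [0, 0, 0.004]}, {"jaw": 0}]' > next.json && python3 nudge.py next.json | grep -E 'pos|force'
echo '[{"jaw": 0, "d": [0, 0, 0.004]}, {"jaw": 0, "d": [0, 0, 0.004]}, {"jaw": 0}]' > next.json && python3 nudge.py next.json | grep -E 'pos|force'
echo '[{"jaw": 0, "d": [0, 0, 0.004]}, {"jaw": 0, "d": [0, 0, 0.004]}, {"jaw": 0}]' > next.json && python3 nudge.py next.json | grep -E 'pos|force'
```

```text
position: [0.5231, -0.0644, 0.0673]
force: [0.3, -0.6, 1.9]
grip_force: 55.0
position: [0.5226, -0.0644, 0.063]
force: [0.9, 0.6, -2.6]
grip_force: 55.0
position: [0.5226, -0.0643, 0.0588]
force: [3.8, -0.5, -9.3]
grip_force: 55.0
```

To row units: 0.0015 m is 0.003.

```bash

echo '[{"jaw": 0, "d": [0, 0, 0.003]}, {"jaw": 0}]' > next.json && python3 nudge.py next.json | grep -E 'pos|force'
echo '[{"jaw": 0, "d": [0, 0, 0.003]}, {"jaw": 0}]' > next.json && python3 nudge.py next.json | grep -E 'pos|force'
echo '[{"jaw": 0, "d": [0, 0, 0.002]}, {"jaw": 0}]' > next.json && python3 nudge.py next.json | grep -E 'pos|force|rot'
```

```text
position: [0.5225, -0.0643, 0.0576]
force: [0.9, -0.1, -6.4]
grip_force: 55.0
position: [0.5222, -0.065, 0.0565]
force: [-5.2, -2.3, 7.6]
grip_force: 55.0
position: [0.5219, -0.0656, 0.0557]
tcp_rot: [[-0.995, -0.105, -0.001], [-0.105, 0.995, -0.0], [0.001, -0.0, -1.0]]
force: [-8.6, -5.4, 14.0]
grip_force: 55.0
```

To row units: -0.0005 m is -0.001.

```bash

echo '[{"jaw": 0.012, "d": [0, 0, -0.001]}, {"jaw": 0.035}, {"jaw": 0.035}]' > next.json && python3 nudge.py next.json 5| grep -E 'pos|force|gap'
echo '[{"jaw": 0.035, "d": [0, 0, -0.05]}, {"jaw": 0, "d": [0, 0, -0.04]}, {"jaw": 0}, {"jaw": 0}]' > next.json && python3 nudge.py next.json| grep -E 'clock|pos|force|gap'
echo '[{"jaw": 0, "d": [0, 0, 0.028]}, {"jaw": 0, "d": [0, 0, 0.01]}, {"jaw": 0}, {"jaw": 0}]' > next.json && python3 nudge.py next.json| grep -E 'clock|pos|force|gap'
```

```text
position: [0.523, -0.0642, 0.0558]
force: [-0.0, 0.8, -0.1]
finger_gap: 0.0287
grip_force: 0.0
clock: 22.48
position: [0.5226, -0.0641, 0.1003]
force: [0.2, -0.3, -1.7]
finger_gap: 0.0088
grip_force: 0.0
clock: 22.98
position: [0.5229, -0.0645, 0.0817]
force: [0.2, -0.9, 0.5]
finger_gap: 0.0007
grip_force: 0.0
```

To row units: 0.002 m is 0.004.

```bash

echo '[{"jaw": 0, "d": [0, 0, 0.004]}, {"jaw": 0}]' > next.json && python3 nudge.py next.json 20| grep -E 'pos|force'
echo '[{"jaw": 0, "d": [0, 0, 0.004]}, {"jaw": 0}]' > next.json && python3 nudge.py next.json | grep -E 'pos|force'
echo '[{"jaw": 0, "d": [0, 0, 0.002]}, {"jaw": 0}]' > next.json && python3 nudge.py next.json | grep -E 'pos|force'
echo '[{"jaw": 0, "d": [0, 0, 0.002]}, {"jaw": 0}]' > next.json && python3 nudge.py next.json | grep -E 'pos|force'
```

```text
position: [0.5229, -0.0643, 0.0798]
force: [0.3, -1.0, -1.0]
grip_force: 0.0
position: [0.5228, -0.0643, 0.0777]
force: [0.2, -0.4, 0.6]
grip_force: 0.0
position: [0.5228, -0.0644, 0.0767]
force: [-0.1, 0.1, -1.1]
grip_force: 0.0
position: [0.523, -0.0644, 0.0762]
force: [-3.5, -0.2, 11.3]
grip_force: 6.1
```

Handle top at .076: the proud unit is home too. I retreat above the lid and go behind it, then check with a picture.

Careful with the scale: shifts go in shares of 0.5 m and turns go in shares of 45 degrees. That gives: 0.0004 m is 0.0008.

```bash

echo '[{"jaw": 0, "d": [0, 0, 0.0008]}, {"jaw": 0}]' > next.json && python3 nudge.py next.json | grep -E 'pos|force'
echo '[{"jaw": 0, "d": [0, 0, -0.06]}, {"jaw": 0, "d": [0, 0, -0.1]}, {"jaw": 0, "d": [0, 0, -0.11]}, {"jaw": 0, "d": [0, 0, -0.1]}, {"jaw": 0, "d": [0, 0.06, -0.02]}]' > next.json && python3 nudge.py next.json >/dev/null
echo '[{"jaw": 0, "d": [-0.06, 0.084, 0]}, {"jaw": 0, "d": [-0.1, 0, 0]}, {"jaw": 0, "d": [-0.11, 0, 0]}, {"jaw": 0}, {"jaw": 0}]' > next.json && python3 nudge.py next.json | grep -E 'clock|pos|force'
python3 - <<'E'
from h import *
im=[cam(n)[3][:,:,::-1] for n in("top","scene")]
a=cv2.resize(im[0][150:270,180:320],None,fx=3,fy=3);b=cv2.resize(im[1][90:250,160:280],None,fx=3,fy=3)
o=np.zeros((480,780,3),np.uint8);o[:360,:420]=a;o[:,420:]=b
cv2.imwrite("pics/g4.png",o)
E
```

```text
position: [0.523, -0.0644, 0.0762]
force: [-6.7, 1.3, 20.8]
grip_force: 10.2
clock: 25.48
position: [0.649, 0.021, 0.2699]
force: [-0.3, -0.6, 0.8]
grip_force: 0.0
```

View pics/g4.png

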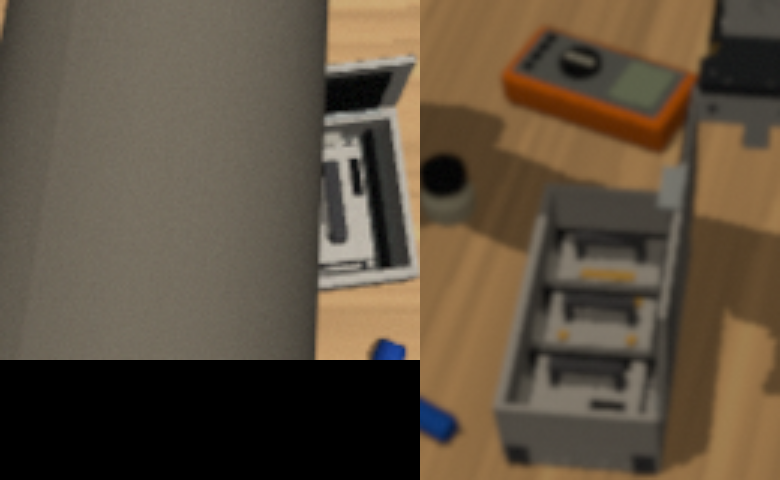

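All three units now sit at the same level below the rim: handles at (610,245), (600,305) and (588,368) in the scene crop. The lid is still upright and the finger is behind it. I lower and push.

To row units: 0.035 m is 0.07, 0.03 m is 0.06.

```bash

echo '[{"jaw": 0, "d": [0, 0, 0.06]}, {"jaw": 0, "d": [0, 0, 0.07]}, {"jaw": 0, "d": [0, 0, 0.05]}, {"jaw": 0, "d": [0.03, 0, 0]}, {"jaw": 0}]' > next.json && python3 nudge.py next.json | grep -E 'pos|force'
echo '[{"jaw": 0, "d": [0.02, 0, 0]}, {"jaw": 0, "d": [0.012, 0, 0]}, {"jaw": 0, "d": [0.008, 0, 0]}, {"jaw": 0, "d": [0.008, 0, 0]}, {"jaw": 0}]' > next.json && python3 nudge.py next.json | grep -E 'pos|force'
echo '[{"jaw": 0, "d": [0.008, 0, 0]}, {"jaw": 0, "d": [0.008, 0, 0]}, {"jaw": 0, "d": [0.008, 0, 0]}, {"jaw": 0, "d": [0.008, 0, 0]}, {"jaw": 0}]' > next.json && python3 nudge.py next.json | grep -E 'clock|pos|force'
```

```text
position: [0.6336, 0.0196, 0.182]
force: [-0.5, -0.2, 0.8]
grip_force: 0.0
position: [0.6105, 0.0174, 0.1804]
force: [0.8, 0.1, 0.0]
grip_force: 0.0
clock: 27.45
position: [0.5947, 0.0157, 0.1806]
force: [2.1, 0.2, 0.4]
grip_force: 0.9
```

To row units: 0.009 m is 0.018, 0.008 m is 0.016.

```bash

echo '[{"jaw": 0, "d": [0.018, 0, 0.0014]}, {"jaw": 0, "d": [0.018, 0, 0.0014]}, {"jaw": 0, "d": [0.016, 0, 0.0014]}, {"jaw": 0, "d": [0.016, 0, 0.006]}, {"jaw": 0, "d": [0.016, 0, 0.006]}]' > next.json && python3 nudge.py next.json | grep -E 'pos|force'
echo '[{"jaw": 0, "d": [0.018, 0, 0.006]}, {"jaw": 0, "d": [0.014, 0, 0.01]}, {"jaw": 0, "d": [0.014, 0, 0.01]}, {"jaw": 0, "d": [0.014, 0, 0.01]}, {"jaw": 0}]' > next.json && python3 nudge.py next.json | grep -E 'clock|pos|force'
```

```text
position: [0.5524, 0.0112, 0.1722]
force: [2.7, -0.5, 3.2]
grip_force: 1.9
clock: 28.7
position: [0.5222, 0.0081, 0.1537]
force: [0.2, 0.2, 0.3]
grip_force: 0.0
```

To row units: 0.008 m is 0.016, 0.007 m is 0.014.

```bash

echo '[{"jaw": 0, "d": [0.012, 0, 0.012]}, {"jaw": 0, "d": [0.012, 0, 0.014]}, {"jaw": 0, "d": [0.01, 0, 0.014]}, {"jaw": 0, "d": [0.008, 0, 0.016]}, {"jaw": 0, "d": [0.008, 0, 0.016]}]' > next.json && python3 nudge.py next.json | grep -E 'pos|force'
echo '[{"jaw": 0, "d": [0.008, 0, 0.016]}, {"jaw": 0, "d": [0.004, 0, 0.012]}, {"jaw": 0, "d": [0.002, 0, 0.01]}, {"jaw": 0, "d": [0, 0, 0.008]}, {"jaw": 0}]' > next.json && python3 nudge.py next.json | grep -E 'clock|pos|force'
```

```text
position: [0.4981, 0.0054, 0.1177]
force: [3.3, 0.2, 2.1]
grip_force: 1.2
clock: 29.95
position: [0.491, 0.0046, 0.0949]
force: [0.2, 0.9, 0.1]
grip_force: 0.0
```

To row units: 0.003 m is 0.006, 0.002 m is 0.004.

```bash

echo '[{"jaw": 0, "d": [0, 0, 0.006]}, {"jaw": 0, "d": [0, 0, 0.004]}, {"jaw": 0, "d": [0, 0, 0.002]}, {"jaw": 0}]' > next.json && python3 nudge.py next.json | grep -E 'clock|pos|force'
echo '[{"jaw": 0, "d": [0, 0, 0.002]}, {"jaw": 0}]' > next.json && python3 nudge.py next.json | grep -E 'clock|pos|force'
echo '[{"jaw": 0, "d": [0, 0, 0.002]}, {"jaw": 0}]' > next.json && python3 nudge.py next.json | grep -E 'clock|pos|force'
```

```text
clock: 30.45
position: [0.4915, 0.0047, 0.0893]
force: [0.4, 0.6, -0.4]
grip_force: 0.0
clock: 30.7
position: [0.4916, 0.0048, 0.0887]
force: [-3.7, -0.1, 12.0]
grip_force: 5.6
clock: 30.95
position: [0.4917, 0.0048, 0.0885]
force: [-9.4, -0.2, 33.4]
grip_force: 16.5
```

The lid is hard against the rim at z .0885. I back off and check.

To row units: -0.05 m is -0.1, -0.04 m is -0.08.

```bash

echo '[{"jaw": 0, "d": [0, 0, -0.01]}, {"jaw": 0, "d": [0, 0, -0.08]}, {"jaw": 0, "d": [0, 0, -0.1]}, {"jaw": 0, "d": [0, 0, -0.1]}, {"jaw": 0, "d": [0, -0.1, 0]}]' > next.json && python3 nudge.py next.json | grep -E 'pos|force'
echo '[{"jaw": 0, "d": [0, -0.11, 0]}, {"jaw": 0, "d": [0, -0.11, 0]}, {"jaw": 0, "d": [0, -0.11, 0]}, {"jaw": 0, "d": [0, -0.1, 0]}, {"jaw": 0}]' > next.json && python3 nudge.py next.json | grep -E 'clock|pos|force'
python3 - <<'E'
from h import *
im=[cam(n)[3][:,:,::-1] for n in("top","scene")]
a=cv2.resize(im[0][70:310,70:370],None,fx=1.4,fy=1.4);b=cv2.resize(im[1][90:250,160:280],None,fx=3,fy=3)
o=np.zeros((480,780,3),np.uint8);o[:a.shape[0],:420]=a;o[:,420:]=b
cv2.imwrite("pics/g5.png",o)
E
```

```text
position: [0.4989, -0.0426, 0.2356]
force: [0.6, -0.4, -0.5]
grip_force: 0.0
clock: 32.2
position: [0.5186, -0.2629, 0.2323]
force: [0.1, 0.2, -1.1]
grip_force: 0.0
```

View pics/g5.png

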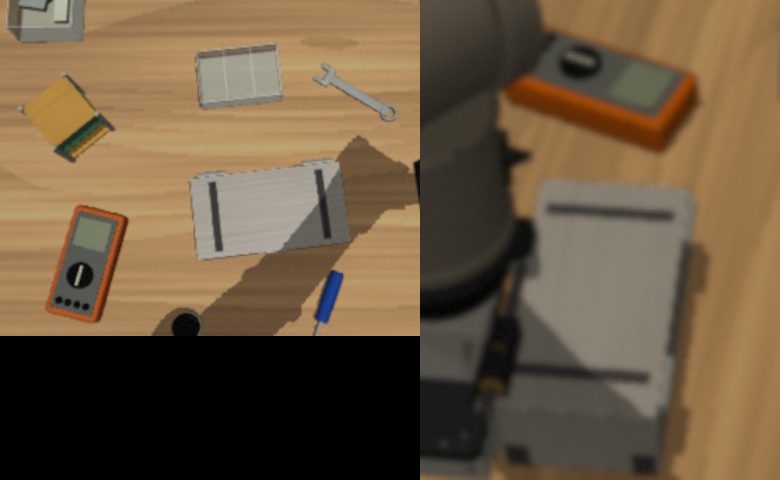

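The picture shows the lid flat and shut, at about (270,210) in the top crop. The bystanders are where they were and the robot is clear.

```bash
python3 -c "
from plant import bot
print(bot.sign_off())"
```

```text
the job is handed in; nothing more can be done
None
```

The job is handed in: all three units are fully home, the lid is shut, the bystanders look unmoved, and it took about 32 s of the 67 s; the hand-in returned no verdict.

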